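# Put the swapped succulents back on their own saucers

### The job

The three potted succulents on the dining table have been put back on the wrong saucers: move each one so that it stands upright in the middle of the saucer of its own colour, and let go. Park one pot on the empty cork mat on the way; the pots are damp, so never set one down on the bare wood. Set them down gently without dropping or tipping any, and leave the mug, the gourd and the salt shaker where they are.

Things in the scene. Friction and masses are not known exactly. Their poses are not given: they have to be found in the camera images.
- pot_red: loose succulent in a round glazed red pot, 0.22 kg: 62 mm high, foot 46 mm across, 52 mm at 38 mm up, then an upright collar 58 mm across from 38 to 62 mm up (grip it from above, 50 mm up). On its soil a ball cactus with a red blossom, rigid, within 22 mm of the axis, top below 102 mm. Origin: centre of the foot's underside, z up; yaw is free. Starts in a saucer of another colour.
- pot_yellow: loose succulent in a round glazed yellow pot, 0.22 kg: 62 mm high, foot 46 mm across, 52 mm at 38 mm up, then an upright collar 58 mm across from 38 to 62 mm up (grip it from above, 50 mm up). On its soil three green columns with a yellow blossom, rigid, within 22 mm of the axis, top below 102 mm. Origin: centre of the foot's underside, z up; yaw is free. Starts in a saucer of another colour.
- pot_blue: loose succulent in a round glazed blue pot, 0.22 kg: 62 mm high, foot 46 mm across, 52 mm at 38 mm up, then an upright collar 58 mm across from 38 to 62 mm up (grip it from above, 50 mm up). On its soil a spiky rosette with a blue blossom, rigid, within 22 mm of the axis, top below 102 mm. Origin: centre of the foot's underside, z up; yaw is free. Starts in a saucer of another colour.
- saucer_red: glazed ceramic saucer, red, fixed to the table: flat base 98 mm across, flaring to a lip 110 mm across and 12 mm high; inside, a flat floor about 88 mm across, 6 mm above the table. Origin: centre of the underside, z up. Yaw has no meaning.
- saucer_yellow: glazed ceramic saucer, yellow, fixed to the table: flat base 98 mm across, flaring to a lip 110 mm across and 12 mm high; inside, a flat floor about 88 mm across, 6 mm above the table. Origin: centre of the underside, z up. Yaw has no meaning.
- saucer_blue: glazed ceramic saucer, blue, fixed to the table: flat base 98 mm across, flaring to a lip 110 mm across and 12 mm high; inside, a flat floor about 88 mm across, 6 mm above the table. Origin: centre of the underside, z up. Yaw has no meaning.
- cork_mat: bare square cork mat, 110 x 110 x 6 mm, fixed to the table, empty at the start: the parking spot. Origin: centre of its underside, z up; its top is 6 mm above the table, level with the saucers' floors.
- mug: bystander: white ceramic mug, 80 mm across, 90 mm high, with a handle on its own +y side. Origin: centre of the underside.
- gourd: bystander: small orange ornamental gourd, 84 mm across, about 82 mm high with its green stalk. Origin: centre of the underside.
- shaker: bystander: turned light-wood salt shaker, 36 mm across, 58 mm high. Origin: centre of the underside. It stands between the saucers, near the middle.

How it is judged:
By the outcome, as a careful person would: the job done as asked, in the order asked, and still so for the second after the job is handed in, with the robot touching nothing.
It also fails if it takes over 112 s, if anything falls off the work surface, if the arm or the gripper's body presses on something with over 40 N, if the wrist force passes 120 N, or if a joint passes its speed limit or range.

### The arm

A 6-joint arm with a two-finger parallel gripper is mounted at the origin on the work surface. World frame = base frame: x ahead of the robot, y to its left, z up, the work surface at z = 0. Lengths are in mm, angles in rad, forces in N, time in s.
With the tool pointing down it reaches from about 200 to 875 mm from the base axis. Payload 3.4 kg.
Tool frame: the origin (TCP) lies at the very end of the fingers, on their centre line; the grasp point (between the pads) lies 19 mm behind it; z points along the fingers, y is the line along which they close (so a half turn about z gives the same grasp; the last joint's range is limited). The gripper opens to 94 mm and grips with 3 to 60 N. Pads are 16 mm wide; open, the fingers measure 119 mm over their backs; the gripper's body (75 mm by 177 mm) begins 78 mm behind the grasp point.
Start: joints at [-1.42, 0.276, 1.505, -0, 1.361, -0.121], TCP at [154.366, -553.928, 205.493] pointing down, gripper open.
Joint ranges: [-2.89, 2.89], [-0.75, 2.08], [0.22, 2.7], [-1.18, 4.32], [0.11, 2.71], [-2.7, 2.7]. Speed limits (rad/s): [2.57, 2.57, 3.14, 3.14, 3.14, 3.14].

### API

Orientations are given as a rotation vector (axis times angle).
In Python, from station import ctrl, cams, telemetry, order gives the robot as it stands (ctrl), with the cameras (cams), the readings (telemetry) and the job (order).
- The arm moves only by the shell command python3 shift.py 'ROWS' [OPENING]. ROWS is a JSON list of rows, 1 to 12 of them, each an object with the fields x, y, z (the shift in mm), wx, wy, wz (a rotation vector in rad); a field left out counts as zero; each row is the pose to reach, as a shift and turn from the pose commanded when the command began, along the tool's axes at that moment; what a row does not reach only later rows make up. A row lasts 1/10 s, in which the tool goes at most 50 mm and 0.15 rad, less where a joint would pass 70% of its speed; a pose out of reach is approached as far as the arm can. OPENING is the opening from 0.0 (shut) to 1.0 (fully open), set as the command begins (- or left out keeps the last). The fingers move at their own pace and stop on an object; the grip force is fixed at half the most. Time passes only in rows, so rows that do not move let the fingers close. It prints the time, the measured TCP pose, the force, the opening and the grip force at its end. Input that does not fit is refused with a message, and nothing moves.
- telemetry.state(): the state, without advancing time (a new reading comes with each control period).
- cams.camera(name): name is "side" or "top" or "wrist"; returns the picture (384x512x3 uint8, blue, green, red); there is no depth.
- cams.camera_model(name): a dict with "mtx" (3x3 intrinsics, pixels), "k1" (the pictures are not rectified: a ray, as slopes to the right and down, at radius r is drawn at 1 + k1 r^2 times it, then the intrinsics apply), "view" (4x4, takes a point from world to camera coordinates). Camera axes: x right, y down, z forward; pixel columns grow to the right and rows downward; lengths in mm; the calibration is good to about 2 mm. A picture is of the moment at which its call begins: read the wrist's pose just before it. camera_model takes no time and is no camera call; for the wrist camera it gives the pose at the moment of the call.
- order.sign_off(): hands the job in; it is judged then, once.
The state is a dict: "clock": time; "joint_pos": joint angles; "qd": joint speeds; "joint_torque": joint torques, N m; "tcp_pos": TCP position; "eef_rot": TCP orientation; "ft_force": force on the tool from outside, world axes, zero at the start; "moment": the same for the moment, N m; "finger_gap": opening from 0.0 (shut) to 1.0 (fully open); "grasp_force": force on a finger pad.
Only numpy, scipy, OpenCV 4.12 (cv2) and the standard library are available. Lean on these libraries where they do the work, as an engineer would, in place of code of your own. Each camera call takes 0.05 s, during which the arm holds its last target. There are 200 camera calls.

## Working session

There is one attempt and no reset: what is moved stays moved. The work goes in short steps, Python scripts to look and compute and a shell command to move; the robot and the scene stay as the last step left them, time stands still between calls to the robot, and variables do not carry over. Pictures are saved under pics/ and viewed, at most 14 in all, crops included, and the job is handed in when it is done.

```bash
ls; mkdir -p pics; python3 - <<'E'
from station import ctrl, cams, telemetry, order
import cv2
s=telemetry.state();print(s)
for n in("top","side"):
    cv2.imwrite(f"pics/{n}0.png",cams.camera(n));m=cams.camera_model(n);print(n,m)
E
```

```text
pics
shift.py
station.py
{'clock': 0.0, 'joint_pos': array([-1.41999654e+00,  2.76586982e-01,  1.50610922e+00, -1.84947945e-05,
        1.36066213e+00, -1.20988872e-01]), 'qd': array([ 0.00045503,  0.00115185, -0.00041967,  0.00091356, -0.00034746,
        0.00037551]), 'joint_torque': array([-3.07538729e-03, -4.04594707e+01, -2.37234503e+01,  6.96011167e-02,
        3.43204814e-02, -1.16882079e-04]), 'tcp_pos': array([ 154.27247457, -553.34718787,  204.61882313]), 'eef_rot': array([-3.11087918e+00, -4.25378698e-01,  6.97040444e-05]), 'ft_force': array([-0.20881496,  0.90634349,  0.45093587]), 'moment': array([-0.0918071 ,  0.01153569, -0.00802378]), 'grasp_force': 0.0, 'finger_gap': 0.9969580811191086}
top {'mtx': array([[371.0066621 ,   0.        , 248.81650662],
       [  0.        , 371.0066621 , 192.50261137],
       [  0.        ,   0.        ,   1.        ]]), 'k1': -0.10821941639436423, 'view': array([[ 1.51972522e-03, -9.99996970e-01, -1.93661739e-03,
         1.23355541e+01],
       [-9.84595630e-01, -1.15771415e-03, -1.74843089e-01,
         5.55138611e+02],
       [ 1.74840317e-01,  2.17249847e-03, -9.84594406e-01,
         9.36192166e+02],
       [ 0.00000000e+00,  0.00000000e+00,  0.00000000e+00,
         1.00000000e+00]])}
side {'mtx': array([[415.233775  ,   0.        , 251.99463409],
       [  0.        , 415.233775  , 191.83225036],
       [  0.        ,   0.        ,   1.        ]]), 'k1': 0.010776824525423306, 'view': array([[-8.08676232e-01, -5.88192239e-01,  8.52295616e-03,
         4.47311507e+02],
       [-3.65885450e-01,  4.91587133e-01, -7.90234097e-01,
         2.34173621e+02],
       [ 4.60619788e-01, -6.42161958e-01, -6.12745812e-01,
         9.39003119e+02],
       [ 0.00000000e+00,  0.00000000e+00,  0.00000000e+00,
         1.00000000e+00]])}
```

View pics/top0.png

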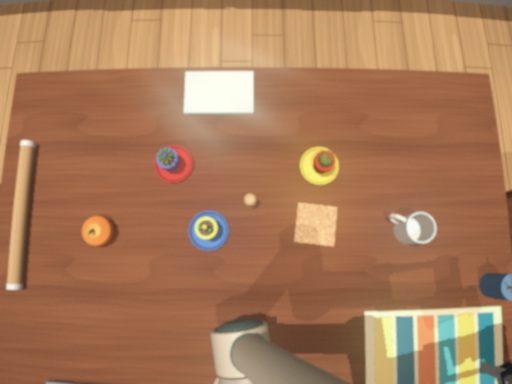

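View pics/side0.png

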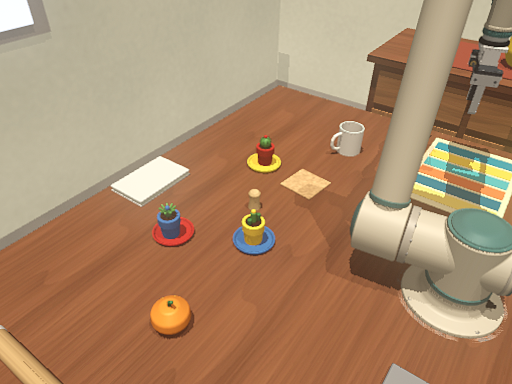

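Top view: the blue pot is on the red saucer (174,163), the red pot on the yellow saucer (319,166) and the yellow pot on the blue saucer (208,231). The cork mat is at (316,225) and the shaker at (250,200). I'll enlarge this area.

```bash
cat > h.py <<'E'
import numpy as np, cv2
from station import ctrl, cams, telemetry, order
def ray(m,uv):
    K=m["mtx"]; d=((np.array(uv,float)-K[:2,2])/[K[0,0],K[1,1]])
    s=d.copy()
    for _ in range(30): s=d/(1+m["k1"]*(s@s))
    V=m["view"];R=V[:3,:3]; return -R.T@V[:3,3], R.T@np.r_[s,1]
def at(m,uv,z):
    o,d=ray(m,uv); return (o+d*(z-o[2])/d[2])[:2]
def proj(m,P):
    P=np.asarray(P,float);c=P@m["view"][:3,:3].T+m["view"][:3,3]
    s=c[...,:2]/c[...,2:]; s=s*(1+m["k1"]*(s**2).sum(-1,keepdims=True))
    return s@m["mtx"][:2,:2].T+m["mtx"][:2,2]
def circ(img,m,x,y,z,r,col,k=1,off=(0,0)):
    t=np.linspace(0,2*np.pi,60)
    p=proj(m,np.c_[x+r*np.cos(t),y+r*np.sin(t),0*t+z])
    cv2.polylines(img,[np.int32(np.round((p-off+.5)*k*8-4))],True,col,1,cv2.LINE_AA,3)
def delta(target):
    "world displacement to tool axes"
    from scipy.spatial.transform import Rotation as R
    s=telemetry.state(); return R.from_rotvec(s["eef_rot"]).inv().apply(np.array(target)-s["tcp_pos"])
E
python3 - <<'E'
import cv2
from h import *
I=cv2.imread("pics/top0.png");m=cams.camera_model("top")
for n,uv,z in [("sr",(174,163),12),("sy",(319.5,166),12),("sb",(208.5,231),12),("mat",(316,224.5),6),("pb",(168,158.5),65),("pr",(324.5,161),65),("py",(206.5,229),65),("shaker",(250,200),58),("mug",(421,228),90),("gourd",(97,231),40)]:
    print(n,at(m,uv,z).round(1))
o=(140,135);c=cv2.resize(I[135:255,140:350],None,fx=3.8,fy=3.8,interpolation=cv2.INTER_CUBIC)
cv2.imwrite("pics/crop.png",c)
E
```

```text
sr [645.7 223.6]
sy [ 637.4 -184.9]
sb [455.5 122.4]
mat [ 473.9 -171.2]
pb [644.3 229.1]
pr [ 637.8 -188.5]
py [456.8 121.8]
shaker [533.6   9.9]
mug [ 456.  -428.4]
gourd [451.2 420.8]
```

View pics/crop.png

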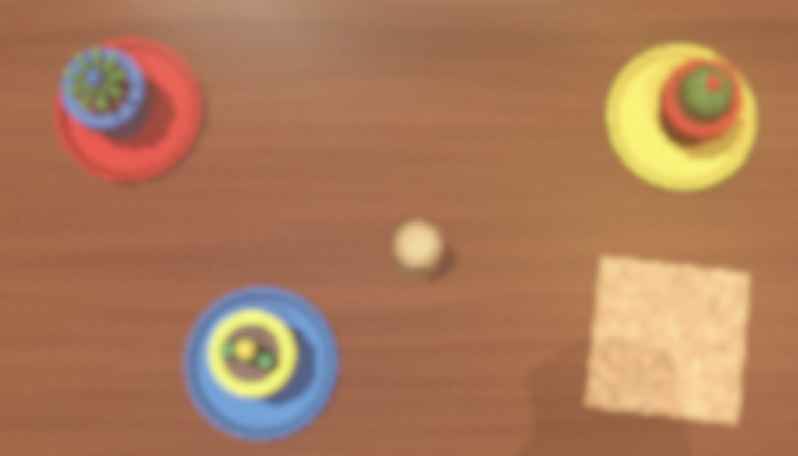

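The enlarged crop (3.8x, offset 140,135) gives these centres:

| Item | Crop px |
|---|---|
| Red saucer | (129.5,110) |
| Yellow saucer | (681,116.5) |
| Blue saucer | (261,363) |
| Mat | (668,339) |
| Blue pot collar | (104,88) |
| Red pot collar | (700,98) |
| Yellow pot collar | (252,353.5) |

I'll convert them and cross-check against the side view with an overlay.

```bash
python3 - <<'E'
from h import *
m=cams.camera_model("top");ms=cams.camera_model("side");S=cv2.imread("pics/side0.png")
o=(140,140);k=3.4;C=cv2.resize(S[125:265,140:360],None,fx=k,fy=k,interpolation=cv2.INTER_CUBIC);o=(140,125)
P={}
for n,uv,z,r in [("sr",(129.5,110),12,55),("sy",(681,116.5),12,55),("sb",(261,363),12,55),("mat",(668,339),6,55),("pb",(104,88),68,29),("pr",(700,98),68,29),("py",(252,353.5),68,29)]:
    p=at(m,np.array(uv)/3.8-.4+[140,135],z);print(n,p.round(1))
    circ(C,ms,*p,z,r,(255,255,255),k,o)
    if n[0]=="p":circ(C,ms,*p,6,23,(0,0,0),k,o)
cv2.imwrite("pics/sidechk.png",C)
print(delta([638,-188,205]))
E
```

```text
sr [644.1 224.5]
sy [ 639.5 -183. ]
sb [457.8 123. ]
mat [ 475.8 -169.5]
pb [645.5 231.3]
pr [ 638.6 -186.1]
py [460. 123.]
[ 5.64066788e+02 -2.22158606e+02  1.77108034e-01]
```

View pics/sidechk.png

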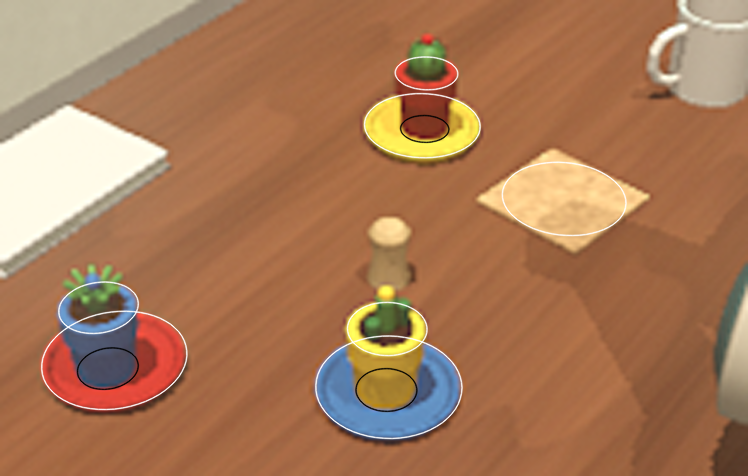

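The circles projected from the top view fit the side view within about 2 mm: red pot collar at (427,73), mat at (564,199). Now I'll move over the red pot and level the yaw so the tool axes line up with the world.

```bash
python3 shift.py '[{"x":50, "y":-20, "wz":0.05}, {"x":100, "y":-40, "wz":0.1}, {"x":145, "y":-57, "wz":0.15}, {"x":190, "y":-75, "wz":0.2}, {"x":235, "y":-93, "wz":0.272}, {"x":282, "y":-111, "wz":0.272}, {"x":328, "y":-129, "wz":0.272}, {"x":374, "y":-147, "wz":0.272}, {"x":420, "y":-165, "wz":0.272}, {"x":466, "y":-184, "wz":0.272}, {"x":512, "y":-202, "wz":0.272}, {"x":564, "y":-222, "wz":0.272}]' 1.0; python3 shift.py '[{}, {}, {}, {}]'
python3 - <<'E'
from h import *
s=telemetry.state();print(s["tcp_pos"],s["eef_rot"],s["joint_pos"].round(2),delta([638.5,-186,37]))
m=cams.camera_model("wrist");I=cams.camera("wrist")
circ(I,m,638.6,-186.1,68,29,(255,255,255));circ(I,m,639.5,-183,12,55,(0,0,0))
cv2.imwrite("pics/w1.png",I)
E
```

```text
clock: 1.3
tcp_pos: [634.3, -190.6, 205.0]
eef_rot: [-3.142, -0.0, 0.001]
ft_force: [-0.8, -1.6, -0.2]
finger_gap: 0.997
grasp_force: 0.0
clock: 1.7
tcp_pos: [631.9, -193.5, 205.6]
eef_rot: [3.141, -0.003, -0.001]
ft_force: [-0.7, -0.5, 0.1]
finger_gap: 1.004
grasp_force: 0.0
[ 631.9409154  -193.47491836  205.55862872] [ 3.14125633e+00 -3.15901821e-03 -9.29231688e-04] [-0.4   0.41  1.31 -0.    1.43  1.17] [  6.6437027   -7.544594   168.55221039]
```

View pics/w1.png

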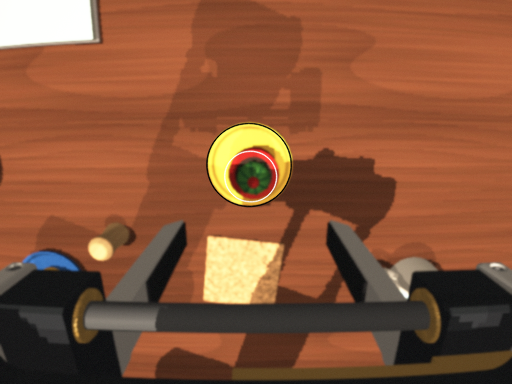

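The wrist view confirms it: the predicted rings match the red collar (253,175) and the yellow saucer (249,165). Descend and grip.

```bash
python3 shift.py '[{"x":7, "y":-8, "z":20}, {"x":7, "y":-8, "z":60}, {"x":7, "y":-8, "z":100}, {"x":7, "y":-8, "z":130}, {"x":7, "y":-8, "z":148}, {"x":7, "y":-8, "z":160}, {"x":7, "y":-8, "z":166}, {"x":7, "y":-8, "z":168}, {"x":7, "y":-8, "z":168}, {"x":7, "y":-8, "z":168}, {"x":7, "y":-8, "z":168}]'; python3 -c "from h import *;print(delta([638.5,-186,37]))"
```

```text
clock: 2.85
tcp_pos: [640.8, -184.6, 38.5]
eef_rot: [3.141, -0.0, 0.003]
ft_force: [0.1, -0.5, 0.3]
finger_gap: 1.0
grasp_force: 0.0
[-2.28132699  1.44458233  1.49731064]
```

```bash
python3 shift.py '[{"x":-2, "y":1, "z":1}, {"x":-2, "y":1, "z":1}, {"x":-2, "y":1, "z":1}]'; python3 shift.py '[{}, {}, {}, {}, {}, {}, {}, {}]' 0.0
```

```text
clock: 3.15
tcp_pos: [638.0, -185.3, 36.5]
eef_rot: [3.142, -0.0, -0.0]
ft_force: [-0.1, 1.1, 0.9]
finger_gap: 0.999
grasp_force: 0.0
clock: 3.95
tcp_pos: [638.3, -185.5, 36.5]
eef_rot: [3.141, -0.0, 0.0]
ft_force: [-0.0, -1.3, -0.1]
finger_gap: 0.611
grasp_force: 30.0
```

```bash
python3 shift.py '[{"z":-3}, {"z":-10}, {"z":-25}, {"z":-45}, {"x":-10, "y":-1, "z":-60}, {"x":-30, "y":-3, "z":-60}, {"x":-60, "y":-6, "z":-60}, {"x":-90, "y":-9, "z":-60}, {"x":-120, "y":-12, "z":-60}, {"x":-145, "y":-15, "z":-60}, {"x":-158, "y":-16, "z":-60}, {"x":-163, "y":-16, "z":-60}]'
python3 shift.py '[{}, {"z":15}, {"z":30}, {"z":42}, {"z":50}, {"z":54}, {"z":56}, {"z":56}, {"z":56}]'; python3 -c "from h import *;print(delta([475.5,-169.5,36.5]))"
```

```text
clock: 5.15
tcp_pos: [473.8, -168.9, 97.0]
eef_rot: [3.142, -0.001, 0.0]
ft_force: [0.6, 0.4, -1.6]
finger_gap: 0.61
grasp_force: 30.0
clock: 6.05
tcp_pos: [475.6, -169.5, 40.9]
eef_rot: [3.141, -0.0, 0.001]
ft_force: [-0.2, 0.2, -1.8]
finger_gap: 0.61
grasp_force: 30.0
[-0.07288408  0.00483698  4.36728791]
```

```bash
python3 shift.py '[{"z":1}, {"z":2}, {"z":3}, {"z":3.7}, {"z":4.3}, {"z":4.3}, {"z":4.3}, {"z":4.3}]'
```

```text
clock: 6.85
tcp_pos: [475.2, -169.3, 36.5]
eef_rot: [3.141, -0.0, 0.0]
ft_force: [-1.8, 1.3, 2.9]
finger_gap: 0.61
grasp_force: 30.0
```

Contact: Fz went from -1.8 to +2.9. Release and rise.

```bash
python3 shift.py '[{}, {}, {}, {}, {}, {}]' 1.0;  python3 shift.py '[{"z":-5}, {"z":-20}, {"z":-45}, {"z":-80}, {"z":-105}, {"x":-3, "y":-30, "z":-110}, {"x":-5, "y":-70, "z":-110}, {"x":-7, "y":-115, "z":-110}, {"x":-9, "y":-160, "z":-110}, {"x":-11, "y":-205, "z":-110}, {"x":-13, "y":-250, "z":-110}, {"x":-15, "y":-285, "z":-110}]'; python3 shift.py '[{"y":-7}, {"y":-7}, {"y":-7}, {"y":-7}]'; python3 - <<'E'
from h import *
print(delta([460,123,37]),telemetry.state()["eef_rot"])
m=cams.camera_model("wrist");I=cams.camera("wrist")
circ(I,m,460,123,68,29,(255,255,255));circ(I,m,457.8,123,12,55,(0,0,0));circ(I,m,475.8,-169.5,68,29,(255,255,255))
circ(I,m,644.1,224.5,12,55,(0,0,0));circ(I,m,645.5,231.3,68,29,(255,255,255))
cv2.imwrite("pics/w2.png",I)
E
```

```text
clock: 7.45
tcp_pos: [475.2, -169.3, 36.1]
eef_rot: [3.142, -0.0, 0.0]
ft_force: [0.9, -0.4, 0.8]
finger_gap: 1.002
grasp_force: 0.0
clock: 8.65
tcp_pos: [459.8, 118.1, 146.7]
eef_rot: [-3.141, -0.001, -0.001]
ft_force: [0.4, 0.7, -0.6]
finger_gap: 1.002
grasp_force: 0.0
clock: 9.05
tcp_pos: [460.4, 121.3, 146.1]
eef_rot: [3.141, -0.003, -0.0]
ft_force: [-0.1, -0.3, 0.5]
finger_gap: 0.997
grasp_force: 0.0
[ -0.37386641  -1.74194788 109.14411319] [ 3.14088398e+00 -2.98295770e-03 -4.27043854e-05]
```

View pics/w2.png

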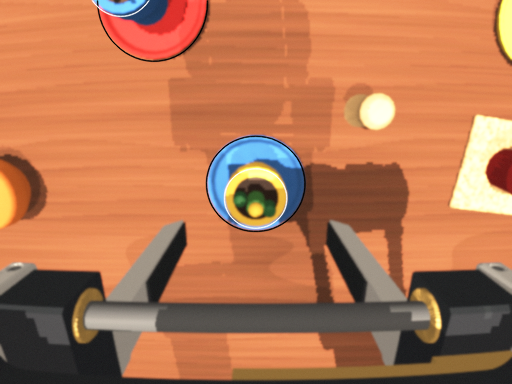

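The rings fit the yellow collar (256,196) and the blue saucer (256,184), and the red pot stands on the mat at the right edge. Grip the yellow pot.

```bash
python3 shift.py '[{"y":-2, "z":20}, {"y":-2, "z":50}, {"y":-2, "z":78}, {"y":-2, "z":95}, {"y":-2, "z":104}, {"y":-2, "z":108}, {"y":-2, "z":109}, {"y":-2, "z":109}, {"y":-2, "z":109}, {"y":-2, "z":109}]'; python3 shift.py '[{}, {}, {}, {}, {}, {}, {}, {}]' 0.0;python3 -c "from h import *;print(delta([639.5,-183,36.5]))"
```

```text
clock: 10.1
tcp_pos: [460.7, 124.8, 37.8]
eef_rot: [-3.142, 0.0, -0.002]
ft_force: [-0.5, -0.0, -0.2]
finger_gap: 0.997
grasp_force: 0.0
clock: 10.9
tcp_pos: [460.2, 124.5, 37.1]
eef_rot: [3.141, -0.0, -0.0]
ft_force: [0.2, -2.1, 1.7]
finger_gap: 0.603
grasp_force: 30.0
[179.31880909 307.51116739   0.75676227]
```

```bash
python3 shift.py '[{"z":-3}, {"z":-10}, {"z":-25}, {"z":-50}, {"z":-80}, {"z":-100}, {"x":12, "y":20, "z":-105}, {"x":28, "y":48, "z":-105}, {"x":47, "y":81, "z":-105}, {"x":66, "y":113, "z":-105}, {"x":85, "y":146, "z":-105}, {"x":105, "y":180, "z":-105}]'
python3 shift.py '[{"x":19, "y":33}, {"x":38, "y":65}, {"x":54, "y":93}, {"x":66, "y":113}, {"x":72, "y":123}, {"x":74, "y":127}, {"x":74, "y":127, "z":15}, {"x":74, "y":127, "z":35}, {"x":74, "y":127, "z":60}, {"x":74, "y":127, "z":80}, {"x":74, "y":127, "z":92}, {"x":74, "y":127, "z":97}]'; python3 shift.py '[{"z":2}, {"z":2}, {"z":2}]'; python3 -c "from h import *;print(delta([639.5,-183,36.5]))"
```

```text
clock: 12.1
tcp_pos: [565.5, -56.2, 142.4]
eef_rot: [-3.141, 0.0, 0.0]
ft_force: [1.3, 0.7, -2.1]
finger_gap: 0.613
grasp_force: 30.0
clock: 13.3
tcp_pos: [638.0, -181.0, 44.1]
eef_rot: [-3.14, -0.001, 0.004]
ft_force: [-0.9, 0.5, -2.2]
finger_gap: 0.609
grasp_force: 30.0
clock: 13.6
tcp_pos: [639.9, -182.5, 44.3]
eef_rot: [3.141, -0.0, 0.003]
ft_force: [0.6, -0.0, -1.8]
finger_gap: 0.606
grasp_force: 30.0
[-0.39583973  0.4579818   7.79343113]
```

```bash
python3 shift.py '[{"z":1.5}, {"z":3}, {"z":4.5}, {"z":5.5}, {"z":6.2}, {"z":6.8}, {"z":6.8}, {"z":6.8}, {"z":6.8}]'
```

```text
clock: 14.5
tcp_pos: [639.1, -182.3, 37.2]
eef_rot: [3.141, -0.0, 0.0]
ft_force: [-2.4, 0.2, 5.5]
finger_gap: 0.613
grasp_force: 30.0
```

```bash
python3 shift.py '[{}, {}, {}, {}, {}, {}]' 1.0;  python3 shift.py '[{"z":-5}, {"z":-20}, {"z":-45}, {"z":-80}, {"z":-105}, {"y":-20, "z":-110}, {"x":1, "y":-55, "z":-110}, {"x":2, "y":-100, "z":-110}, {"x":3, "y":-145, "z":-110}, {"x":4, "y":-190, "z":-110}, {"x":5, "y":-235, "z":-110}, {"x":6, "y":-280, "z":-110}]'; python3 shift.py '[{"y":-45}, {"y":-85}, {"y":-115}, {"y":-130}, {"y":-134}, {"y":-134}, {"y":-134}, {"y":-134}]'; python3 - <<'E'
from h import *
print(delta([645.5,231.3,37]),telemetry.state()["eef_rot"])
m=cams.camera_model("wrist");I=cams.camera("wrist")
circ(I,m,645.5,231.3,68,29,(255,255,255));circ(I,m,644.1,224.5,12,55,(0,0,0))
T=cams.camera("top");mt=cams.camera_model("top")
circ(T,mt,639.5,-183,68,29,(255,0,0));circ(T,mt,475.8,-169.5,68,29,(255,0,0))
cv2.imwrite("pics/w3.png",np.hstack([cv2.resize(I,None,fx=.78,fy=.78),cv2.resize(T[130:250,270:370],None,fx=2.5,fy=2.5)[:299]]))
E
```

```text
clock: 15.1
tcp_pos: [639.2, -182.3, 36.2]
eef_rot: [3.142, -0.0, -0.0]
ft_force: [-0.6, -0.1, 0.8]
finger_gap: 0.998
grasp_force: 0.0
clock: 16.3
tcp_pos: [643.5, 101.0, 145.1]
eef_rot: [-3.141, -0.0, 0.004]
ft_force: [1.9, -0.7, -0.1]
finger_gap: 0.998
grasp_force: 0.0
clock: 17.1
tcp_pos: [645.4, 230.0, 146.4]
eef_rot: [3.141, -0.003, -0.0]
ft_force: [0.1, 0.2, -0.0]
finger_gap: 1.001
grasp_force: 0.0
[ 8.13303530e-02 -1.31562364e+00  1.09383960e+02] [ 3.14100697e+00 -3.30101794e-03 -5.61735672e-05]Traceback (most recent call last):
  File "<stdin>", line 7, in <module>
    return _nx.concatenate(arrs, 1, dtype=dtype, casting=casting)
           ~~~~~~~~~~~~~~~^^^^^^^^^^^^^^^^^^^^^^^^^^^^^^^^^^^^^^^
ValueError: all the input array dimensions except for the concatenation axis must match exactly, but along dimension 0, the array at index 0 has size 300 and the array at index 1 has size 299
```

```bash
python3 - <<'E'
from h import *
m=cams.camera_model("wrist");I=cams.camera("wrist")
circ(I,m,645.5,231.3,68,29,(255,255,255));circ(I,m,644.1,224.5,12,55,(0,0,0))
T=cams.camera("top");mt=cams.camera_model("top")
circ(T,mt,639.5,-183,68,29,(255,0,0));circ(T,mt,475.8,-169.5,68,29,(255,0,0))
cv2.imwrite("pics/w3.png",np.hstack([I[:300],cv2.resize(T[130:250,270:370],(250,300))]))
E
```

```text
(no output)
```

View pics/w3.png

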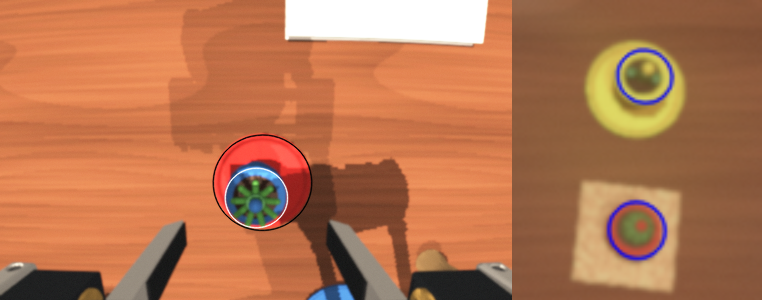

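The wrist view shows the blue collar ringed at (256,198) on the red saucer at (262,182). The top crop shows the yellow pot centred on its saucer and the red pot on the mat. Grip blue.

```bash
python3 shift.py '[{"y":-1, "z":20}, {"y":-1, "z":50}, {"y":-1, "z":78}, {"y":-1, "z":95}, {"y":-1, "z":104}, {"y":-1, "z":108}, {"y":-1, "z":109}, {"y":-1, "z":109}, {"y":-1, "z":109}, {"y":-1, "z":109}]'; python3 shift.py '[{}, {}, {}, {}, {}, {}, {}, {}]' 0.0;python3 -c "from h import *;print(delta([457.8,123,36.5]))"
```

```text
clock: 18.3
tcp_pos: [645.8, 232.8, 38.3]
eef_rot: [-3.141, 0.0, -0.003]
ft_force: [-0.0, -0.8, -0.0]
finger_gap: 0.998
grasp_force: 0.0
clock: 19.1
tcp_pos: [645.2, 232.4, 37.3]
eef_rot: [3.141, -0.0, -0.0]
ft_force: [-0.6, -1.1, 0.3]
finger_gap: 0.614
grasp_force: 30.0
[-187.41046297  109.46901885    0.8826097 ]
```

```bash
python3 shift.py '[{"z":-3}, {"z":-10}, {"z":-25}, {"z":-45}, {"z":-60}, {"x":-17, "y":10, "z":-62}, {"x":-41, "y":24, "z":-62}, {"x":-70, "y":41, "z":-62}, {"x":-100, "y":58, "z":-62}, {"x":-130, "y":76, "z":-62}, {"x":-155, "y":91, "z":-62}, {"x":-173, "y":101, "z":-62}]'
python3 shift.py '[{"x":-9, "y":5}, {"x":-14, "y":8}, {"x":-14, "y":8, "z":15}, {"x":-14, "y":8, "z":30}, {"x":-14, "y":8, "z":42}, {"x":-14, "y":8, "z":50}, {"x":-14, "y":8, "z":55}, {"x":-14, "y":8, "z":56}, {"x":-14, "y":8, "z":56}, {"x":-14, "y":8, "z":56}]'; python3 -c "from h import *;print(delta([457.8,123,37.2]))"
```

```text
clock: 20.3
tcp_pos: [470.0, 131.0, 99.7]
eef_rot: [3.141, -0.001, -0.001]
ft_force: [0.3, 0.3, -2.5]
finger_gap: 0.609
grasp_force: 30.0
clock: 21.3
tcp_pos: [458.7, 123.8, 43.8]
eef_rot: [-3.142, 0.0, -0.002]
ft_force: [-0.5, 0.2, -2.3]
finger_gap: 0.61
grasp_force: 30.0
[-0.95273008  0.80826012  6.57517826]
```

```bash
python3 shift.py '[{"x":-0.5, "y":0.5, "z":1.5}, {"x":-0.5, "y":0.5, "z":3}, {"x":-0.5, "y":0.5, "z":4}, {"x":-0.5, "y":0.5, "z":5}, {"x":-0.5, "y":0.5, "z":5.6}, {"x":-0.5, "y":0.5, "z":6.2}, {"x":-0.5, "y":0.5, "z":6.2}, {"x":-0.5, "y":0.5, "z":6.2}, {"x":-0.5, "y":0.5, "z":6.2}]'
```

```text
clock: 22.2
tcp_pos: [457.7, 123.2, 37.3]
eef_rot: [3.142, -0.0, 0.0]
ft_force: [-0.8, -0.1, 0.9]
finger_gap: 0.611
grasp_force: 30.0
```

```bash
python3 shift.py '[{"z":0.4}, {"z":0.4}, {"z":0.4}]'; python3 shift.py '[{}, {}, {}, {}, {}, {}]' 1.0;  python3 shift.py '[{"z":-5}, {"z":-20}, {"z":-45}, {"z":-80}, {"z":-105}, {"x":1, "y":20, "z":-110}, {"x":3, "y":55, "z":-110}, {"x":6, "y":100, "z":-110}, {"x":9, "y":145, "z":-110}, {"x":12, "y":190, "z":-110}, {"x":15, "y":235, "z":-110}, {"x":17, "y":270, "z":-110}]'; python3 shift.py '[{"y":18}, {"y":22}, {"y":22}, {"y":22}, {"y":22}]';  python3 - <<'E'
from h import *
print(delta([475.4,-169.3,37]))
m=cams.camera_model("wrist");I=cams.camera("wrist")
circ(I,m,475.4,-169.3,68,29,(255,255,255));circ(I,m,639.5,-183,12,55,(0,0,0))
T=cams.camera("top");mt=cams.camera_model("top")
circ(T,mt,457.8,123,68,29,(0,0,0));circ(T,mt,644.1,224.5,12,55,(0,0,0))
cv2.imwrite("pics/w4.png",np.hstack([I[:300],cv2.resize(T[140:260,150:250],(250,300))]))
E
```

```text
clock: 22.5
tcp_pos: [457.7, 123.2, 37.2]
eef_rot: [3.141, -0.0, 0.0]
ft_force: [-2.6, -1.4, 5.6]
finger_gap: 0.614
grasp_force: 30.0
clock: 23.1
tcp_pos: [457.7, 123.2, 36.7]
eef_rot: [3.142, -0.0, -0.0]
ft_force: [-0.2, 0.1, -0.6]
finger_gap: 0.997
grasp_force: 0.0
clock: 24.3
tcp_pos: [474.8, -149.4, 147.3]
eef_rot: [3.141, -0.002, 0.002]
ft_force: [1.1, 0.3, -0.4]
finger_gap: 0.998
grasp_force: 0.0
clock: 24.8
tcp_pos: [474.5, -167.5, 146.8]
eef_rot: [-3.141, -0.002, 0.0]
ft_force: [0.2, 0.1, -0.7]
finger_gap: 1.001
grasp_force: 0.0
[  0.9075474    1.88809147 109.8478415 ]
```

View pics/w4.png

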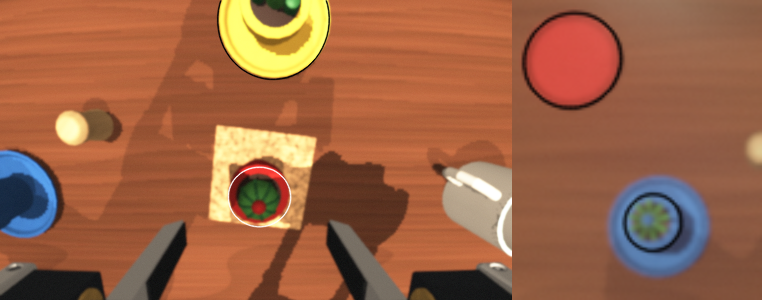

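The red pot is ringed at (260,196) on the mat. The blue pot is centred on the blue saucer, and the red saucer is empty and matches its ring. Grip red.

```bash
python3 shift.py '[{"x":1, "y":2, "z":20}, {"x":1, "y":2, "z":50}, {"x":1, "y":2, "z":78}, {"x":1, "y":2, "z":95}, {"x":1, "y":2, "z":104}, {"x":1, "y":2, "z":108}, {"x":1, "y":2, "z":109}, {"x":1, "y":2, "z":109}, {"x":1, "y":2, "z":109}, {"x":1, "y":2, "z":109}]'; python3 shift.py '[{}, {}, {}, {}, {}, {}, {}, {}]' 0.0;python3 -c "from h import *;print(delta([644.1,224.5,36.5]))"
```

```text
clock: 25.9
tcp_pos: [476.1, -171.1, 38.5]
eef_rot: [3.141, -0.0, 0.002]
ft_force: [-0.9, -0.1, 0.3]
finger_gap: 0.997
grasp_force: 0.0
clock: 26.7
tcp_pos: [475.6, -170.7, 37.8]
eef_rot: [-3.141, 0.001, 0.0]
ft_force: [0.6, 0.4, -0.4]
finger_gap: 0.615
grasp_force: 30.0
[ 168.34510921 -395.21059777    1.33099108]
```

```bash
python3 shift.py '[{"z":-3}, {"z":-10}, {"z":-25}, {"z":-50}, {"z":-80}, {"z":-100}, {"x":8, "y":-19, "z":-105}, {"x":21, "y":-49, "z":-105}, {"x":37, "y":-87, "z":-105}, {"x":54, "y":-127, "z":-105}, {"x":71, "y":-167, "z":-105}, {"x":88, "y":-207, "z":-105}]'
python3 shift.py '[{"x":17, "y":-40}, {"x":34, "y":-80}, {"x":51, "y":-120}, {"x":65, "y":-153}, {"x":74, "y":-174}, {"x":80, "y":-188}, {"x":80, "y":-188, "z":10}, {"x":80, "y":-188, "z":30}, {"x":80, "y":-188, "z":55}, {"x":80, "y":-188, "z":77}, {"x":80, "y":-188, "z":90}, {"x":80, "y":-188, "z":96}]'; python3 shift.py '[{"z":2}, {"z":2}, {"z":2}, {"z":2}]'; python3 -c "from h import *;print(delta([644.1,224.5,37.5]))"
```

```text
clock: 27.9
tcp_pos: [564.1, 37.6, 143.2]
eef_rot: [3.141, -0.001, 0.001]
ft_force: [-0.4, -1.4, -1.8]
finger_gap: 0.614
grasp_force: 30.0
clock: 29.1
tcp_pos: [642.3, 222.6, 45.0]
eef_rot: [3.14, -0.002, -0.005]
ft_force: [-0.4, 0.4, -1.5]
finger_gap: 0.61
grasp_force: 30.0
clock: 29.5
tcp_pos: [644.4, 224.3, 45.8]
eef_rot: [-3.141, 0.0, -0.003]
ft_force: [-0.3, -0.4, -2.3]
finger_gap: 0.612
grasp_force: 30.0
[-0.30634282 -0.15826063  8.30320853]
```

```bash
python3 shift.py '[{"z":1.5}, {"z":3}, {"z":4.5}, {"z":6}, {"z":6.8}, {"z":7.4}, {"z":8}, {"z":8}, {"z":8}, {"z":8}]'
```

```text
clock: 30.5
tcp_pos: [643.6, 224.1, 37.8]
eef_rot: [3.142, -0.0, 0.001]
ft_force: [-2.4, -1.0, 6.2]
finger_gap: 0.608
grasp_force: 30.0
```

Contact. Release, rise, back off towards the robot's centre and check.

```bash
python3 shift.py '[{}, {}, {}, {}, {}, {}]' 1.0;  python3 shift.py '[{"z":-5}, {"z":-20}, {"z":-45}, {"z":-80}, {"z":-115}, {"z":-145}, {"x":-20, "y":20, "z":-160}, {"x":-50, "y":50, "z":-170}, {"x":-85, "y":85, "z":-170}, {"x":-120, "y":120, "z":-170}, {"x":-155, "y":155, "z":-170}, {"x":-190, "y":190, "z":-170}]'; python3 shift.py '[{"x":-30, "y":30}, {"x":-60, "y":60}, {"x":-90, "y":90}, {"x":-110, "y":110}, {"x":-120, "y":120}, {"x":-120, "y":120}, {"x":-120, "y":120}, {"x":-120, "y":120}]'; python3 - <<'E'
from h import *
T=cams.camera("top");m=cams.camera_model("top");S=cams.camera("side");k=3.8;o=(140,135)
C=cv2.resize(T[135:255,140:350],None,fx=k,fy=k,interpolation=cv2.INTER_CUBIC)
for x,y in [(644.1,224.5),(639.5,-183),(457.8,123)]:
    circ(C,m,x,y,68,29,(255,255,255),k,o);circ(C,m,x,y,12,55,(0,0,0),k,o)
cv2.imwrite("pics/fin_top.png",C);cv2.imwrite("pics/fin_side.png",S)
E
```

```text
clock: 31.1
tcp_pos: [643.7, 224.2, 36.6]
eef_rot: [3.141, -0.0, -0.0]
ft_force: [-0.4, 1.0, 0.0]
finger_gap: 1.001
grasp_force: 0.0
clock: 32.3
tcp_pos: [452.2, 33.1, 207.2]
eef_rot: [3.141, 0.001, 0.002]
ft_force: [0.6, -0.8, -0.2]
finger_gap: 0.999
grasp_force: 0.0
clock: 33.1
tcp_pos: [334.4, -85.4, 207.0]
eef_rot: [-3.142, -0.001, -0.001]
ft_force: [-0.6, 0.9, -0.8]
finger_gap: 1.003
grasp_force: 0.0
```

View pics/fin_top.png

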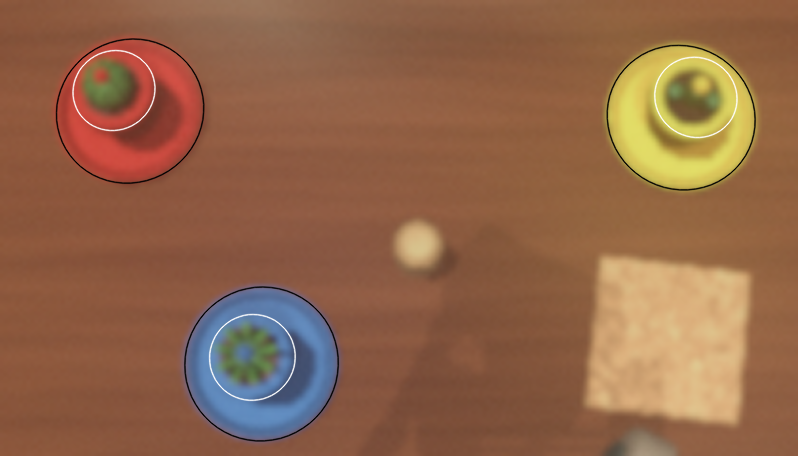

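View pics/fin_side.png

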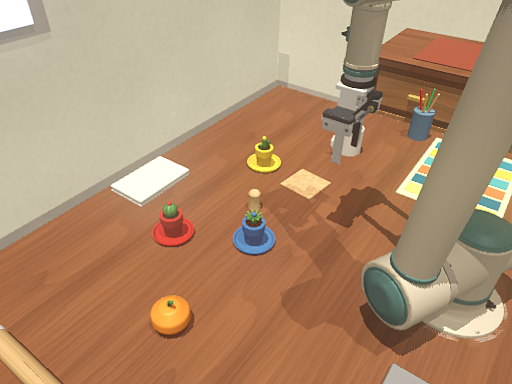

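In both views all three pots stand upright and centred on their own saucers (rings match). The shaker is still at crop (418,246), and the gourd and mug are where they were. The arm is clear.

```bash
python3 -c "from station import ctrl, cams, telemetry, order;print(order.sign_off())"
```

```text
the job is handed in; nothing more can be done
None
```

Job handed in at about 33 s: in the final camera check each pot stood upright and centred on its own colour's saucer, the red one having been parked on the cork mat on the way, and the mug, gourd and shaker looked unmoved.

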